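# Stow the squat jar in the ratchet rack

### The arm

A 7-joint arm with a two-finger parallel gripper is mounted at the origin on the work surface. World frame = base frame: x ahead of the robot, y to its left, z up, the work surface at z = 0. Lengths are in m, angles in rad, forces in N, time in s.
With the tool pointing down it reaches from about 0.4 to 0.875 m from the base axis. Payload 4.4 kg.
Tool frame: the origin (TCP) lies where the fingers leave the gripper's body, on its centre line; the fingertips stand 73 mm ahead of it and the grasp point (between the pads) lies 54 mm ahead of it; z points along the fingers, y is the line along which they close (so a half turn about z gives the same grasp; the last joint's range is limited). The gripper opens to 85 mm and grips with 20 to 120 N. Pads are 22 mm wide; open, the fingers measure 114 mm over their backs; the gripper's body (76 mm by 85 mm) begins 54 mm behind the grasp point. The pads swing forward as they close: fully open they stand 13 mm farther back than shut.
Start: joints at [-1.257, 0.628, 0.038, 1.517, -0.027, 0.996, -0.02], TCP at [0.241, 0.604, 0.304] pointing down, gripper open.
Joint ranges: [-3.06, 3.06], [-0.37, 2.12], [-1.25, 1.32], [0.18, 2.47], [-1.1, 4.24], [0.23, 1.98], [-2.94, 2.94]. Speed limits (rad/s): [2.57, 2.57, 3.14, 3.14, 3.14, 3.14, 3.14].

### API

Orientations are given as a rotation vector (axis times angle).
In Python, from station import arm gives the robot as it stands.
- The arm moves only by the tool arm_command, never from a script. Its argument "steps" is a list of rows, each a list of 3 entries, a list of its own where there are three numbers: the turn, a rotation vector about the world's x, y, z in degrees, then the shift along the world's x, y, z in cm, then the opening, from 0 (shut) to 1 (fully open). In form: [[[ax, ay, az], [x, y, z], gripper], ...]. A call has 1 to 5 rows; each row shifts and turns the commanded pose from where the row before left it; what a row does not reach is not made up. A row lasts 1/8 s, in which the tool goes at most 62.5 mm and 10.7 degrees, less where a joint would pass 70% of its speed; a pose out of reach is approached as far as the arm can. A call is refused whole if a number of a shift passes 6.25 or a number of a turn 10.7, either way. A call with a gripper value outside its range is refused whole. The fingers move at their own pace and stop on an object; "newtons" is the grip in N (left out, the last holds). Time passes only in rows, so rows that do not move let the fingers close. It gives the time, the measured TCP pose, the force, the opening and the grip force at its end, in the units of the state.
- arm.state(): the state, without advancing time (a new reading comes with each control period).
- arm.camera(name): name is "scene" or "top" or "wrist"; returns a dict with "img" (400x640x3 uint8, blue, green, red), "range_z" (400x640 float32, m along the optical axis (not along the pixel's ray), 0 where there is no reading), "intrinsics" (3x3 intrinsics, pixels), "R" (3x3) and "t" (3): a world point X has camera coordinates R X + t; the wrist camera has in their place "T_tool_cam" (4x4, takes a point from camera to tool coordinates, whose origin is the TCP and whose axes are the flange's). Camera axes: x right, y down, z forward; pixel columns grow to the right and rows downward; lengths in m; the calibration is good to about 2 mm. A picture is of the moment at which its call begins: read the wrist's pose just before it.
- arm.job_done(): hands the job in; it is judged then, once.
The state is a dict: "t": time; "joint_positions": joint angles; "dq": joint speeds; "joint_efforts": joint torques, N m; "ee_pos": TCP position; "eef_rot": TCP orientation; "ft_force": force on the tool from outside, world axes, zero at the start; "ft_torque": the same for the moment, N m; "gripper_width": opening from 0.0 (shut) to 1.0 (fully open); "grip_force": force on a finger pad.
Only numpy, scipy, OpenCV 4.12 (cv2) and the standard library are available. Lean on these libraries where they do the work, as an engineer would, in place of code of your own. Each camera call takes 0.05 s, during which the arm holds its last target. There are 200 camera calls.

### The job

Stow the squat glass jar for the journey: stand it in the lane of the ratchet rack, between the fence and the end stop, and let go of it. Then push the sliding fence, clicking over its ratchet, until its sprung pad holds the jar firmly against the end stop and the ratchet keeps it clamped after you let go. Do not squeeze the glass hard (22 N is the most it may get), and leave the other things where they are.

Things in the scene. Friction and masses are not known exactly. Their poses are not given: they have to be found in the camera images.
- jar: squat glass jar with a closed metal twist cap, about 0.3 kg: body 62 mm across up to 54 mm height, cap 58 mm across, 75 mm tall in all. Origin at the centre of its underside, z up. Stands on the crate top in the loose row at the start.
- rack: fixed rack. +x: the way the fence is pushed, fence to end stop; z up; origin on the crate top under the lane's middle line. Base 124 mm wide, x -135 to 165 mm, floor at z = 12 mm. Side rails along x, inner faces at y = +-35 mm, top z = 26 mm. End stop: upright plate across the lane, top z = 64 mm, its face set anywhere from x = 75 to 105 mm: its place is not measured, find it by feel.
- lane_spot (a point): point on the lane's floor, on its middle line, at x = 21 mm of the rack (z = 12 mm). A jar set down with its axis here is clear of both pad and end stop at every start, with 4 mm to spare to each side rail. No part of the rack but fence, pad and end stop is higher than z = 45 mm.
- fence: sliding fence, axes parallel to the rack's; its origin is the rack's origin when fully back and moves along +x when pushed (0 to 112 mm; 0 to 12 mm at the start). It is a steel upright 60 mm wide, x -89 to -69 mm and z 14 to 86 mm in its own frame, carrying a sprung pad in front. Slides with about 1.5 N of friction; it cannot be pulled back over teeth if pushed too far.
- push_face (a point): middle of the fence's flat rear face (60 mm wide, up to z = 86 mm), at z = 60 mm, moving with the fence: push here along the rack's +x. The space behind it is free down to z = 25 mm within 35 mm of the middle line.
- pad_rest (a point): where the middle of the rubber pad's face (56 mm wide, 36 mm tall) lies while unloaded, at z = 38 mm, moving with the fence and 44 mm ahead of its rear face. The pad gives way by 1.3 N per mm, for up to 17 mm. This point does not show how far it is pressed in.
- first_tooth (a point): first ratchet tooth. Teeth 5 mm apart run along +x; the fence's pawl meets them from 31 to 106 mm of travel, each adding up to about 4 N, then clicking. After the push the fence drops back by up to 5 mm to the last tooth passed, so up to 6.5 N of pad force is lost: push until the force on the fence is steadily 15 to 17 N, then let go.
- mug: cream enamel mug, 82 mm across, 82 mm tall, handle on its +y side; a bystander. Origin at the centre of its underside.
- tall_jar: taller, slimmer glass jar with a metal cap, 54 mm across, 135 mm tall; a bystander, not the jar to stow. Origin at the centre of its underside.
- food_box: blue plastic food box with snap clips, 98 x 138 x 65 mm; a bystander. Origin at the centre of its underside.
- spoon: stainless steel spoon, 180 mm long, lying flat; a bystander.
- can: plain metal can, 66 mm across, 85 mm tall; a bystander. Origin at the centre of its underside.
- bowl: white bowl, 130 mm across, 50 mm tall; a bystander. Origin at the centre of its underside.
Mind the look-alikes: they are no part of the job. What is shaped like the jar but green or purple is not meant.

How it is judged:
By the outcome, as a careful person would: the job done as asked, in the order asked, and still so for the second after the job is handed in, with the robot touching nothing.
It also fails if it takes over 72 s, if anything falls off the work surface, if the arm or the gripper's body presses on something with over 40 N, if the wrist force passes 120 N, or if a joint passes its speed limit or range.

## Working session

There is one attempt and no reset: what is moved stays moved. The work goes in short steps, Python scripts to look and compute and a tool call to move; the robot and the scene stay as the last step left them, time stands still between calls to the robot, and variables do not carry over. Pictures are saved under pics/ and viewed, at most 10 in all, crops included, and the job is handed in when it is done.

Besides the shell and the picture viewer there is one more tool, called after ">>>" as name(argument=value, ...), one argument or row to a line, values as JSON. arm_command: Moves the arm, as the interface text tells. Its arguments: {"type":"object","properties":{"steps":{"type":"array","items":{"type":"array"}},"newtons":{"type":"number"}},"required":["steps"]}

```bash
ls; mkdir -p pics; python3 - <<'E'
from station import arm
import cv2,pickle
s=arm.state();print({k:s[k] for k in('t','ee_pos','eef_rot','gripper_width','ft_force')})
d={}
for n in('scene','top'):
    c=arm.camera(n);d[n]=c;cv2.imwrite(f'pics/{n}0.png',c['img']);print(n,c['intrinsics'],c['R'],c['t'])
pickle.dump(d,open('v0.pkl','wb'))
E
```

```text
pics
{'t': 0.0, 'ee_pos': array([0.24075278, 0.60324545, 0.30298737]), 'eef_rot': array([-5.92966792e-01, -3.08474446e+00,  2.90868380e-03]), 'gripper_width': 0.9981771100771667, 'ft_force': array([ 0.3009713 , -0.59006304, -0.16857095])}
scene [[429.33717339   0.         316.88839755]
 [  0.         429.33717339 200.9203529 ]
 [  0.           0.           1.        ]] [[ 0.70429687  0.70989756 -0.0033723 ]
 [ 0.60076392 -0.59854164 -0.52993454]
 [-0.3782177   0.37120528 -0.84803185]] [-0.2357347  -0.38689868  1.53561185]
top [[492.57395049   0.         315.44432637]
 [  0.         492.57395049 194.86786118]
 [  0.           0.           1.        ]] [[ 2.81614210e-02 -9.99603353e-01  2.67304397e-04]
 [-9.94849232e-01 -2.80535326e-02 -9.74063913e-02]
 [ 9.73752541e-02  2.47717482e-03 -9.95244655e-01]] [-0.22937316  0.53846057  1.4935744 ]
```

View pics/scene0.png

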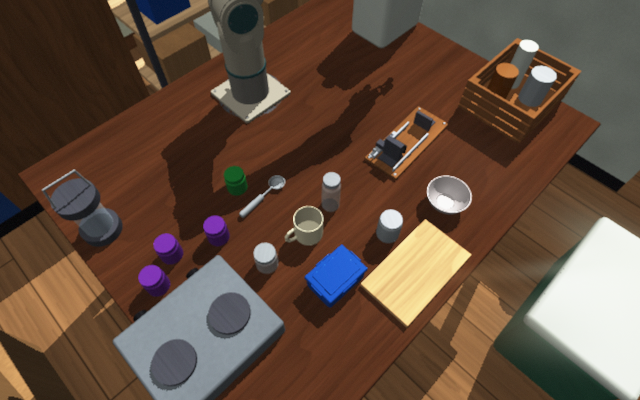

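View pics/top0.png

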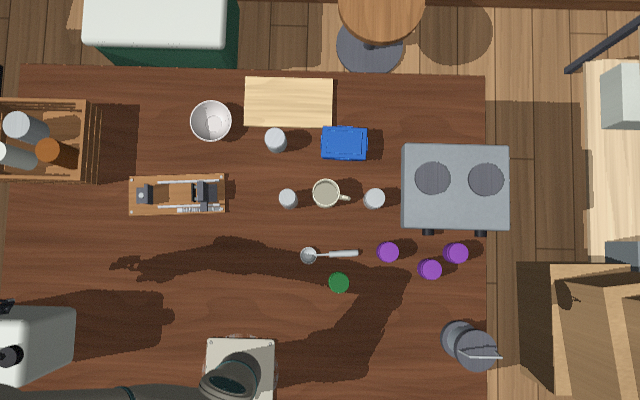

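Candidates for the jar (scene px / top px): clear squat one (265,258)/(374,198); can (389,226)/(276,140); tall_jar (331,190)/(288,198); green (235,180)/(339,282); purple (168,249), (216,231), (153,280). By the description I choose the clear one at (265,258), in the row with the mug and tall_jar. I'll check it in a crop.

```bash
cat > h.py <<'E'
import numpy as np,cv2,pickle
def pts(c):
    K=c['intrinsics'];z=c['range_z'];v,u=np.mgrid[:400,:640]
    P=np.stack([(u-K[0,2])/K[0,0]*z,(v-K[1,2])/K[1,1]*z,z],-1)
    return (P-c['t'])@c['R']   # R^T (P-t)
def proj(c,X):
    p=c['R']@X+c['t'];p=c['intrinsics']@p;return p[:2]/p[2]
def ray(c,u,v,h):
    d=c['R'].T@np.linalg.inv(c['intrinsics'])@[u,v,1];o=-c['R'].T@c['t'];return o+d*(h-o[2])/d[2]
E
python3 - <<'E'
from h import *
d=pickle.load(open('v0.pkl','rb'));s,t=d['scene'],d['top']
def crop(c,x,y,w,h,W,H):return cv2.resize(c['img'][y:y+h,x:x+w],(W,H),interpolation=cv2.INTER_CUBIC)
a=np.hstack([crop(s,360,95,100,75,400,300),crop(t,122,160,112,84,400,300)])
b=np.hstack([crop(s,240,225,60,60,300,300),crop(s,370,200,50,60,250,300),crop(t,350,175,50,60,250,300)])
cv2.imwrite('pics/crops.png',np.vstack([a,b]))
Pt,Ps=pts(t),pts(s)
for n,(u,v) in dict(jar=(374,198),can=(276,140),tall=(288,198),mug=(326,193),table=(350,230)).items():
    q=Pt[v-25:v+25,u-25:u+25].reshape(-1,3);z=np.percentile(q[:,2],98);m=q[q[:,2]>z-.012]
    print(n,'top h',z.round(4),'centre',((m.min(0)+m.max(0))/2).round(4),'ext',np.ptp(m,0).round(3))
for n,(u,v) in dict(jar=(265,255),can=(389,222)).items():
    q=Ps[v-22:v+22,u-16:u+16].reshape(-1,3);z=np.percentile(q[:,2],98);m=q[q[:,2]>z-.012]
    print(n,'scene h',z.round(4),((m.min(0)+m.max(0))/2).round(4))
q=Pt[165:225,120:235];b=q.reshape(-1,3)
for lo,hi in((.008,.016),(.02,.03),(.05,.07),(.075,.095)):
    m=b[(b[:,2]>lo)&(b[:,2]<hi)];print(lo,hi,len(m),m.min(0).round(4),m.max(0).round(4))
m=((q[...,2]>.006)).astype(np.uint8)
print(cv2.minAreaRect(b[(b[:,2]>.006)][:,:2].astype(np.float32)))
E
```

```text
jar top h 0.0777 centre [ 0.4813 -0.3191  0.8024] ext [0.169 0.202 1.473]
can top h 0.0885 centre [ 0.5691 -0.1377  0.8079] ext [0.345 0.16  1.462]
tall top h 0.1374 centre [ 0.4742 -0.1639  0.8327] ext [0.155 0.108 1.413]
mug top h 0.0821 centre [ 0.4935 -0.2563  0.8046] ext [0.194 0.105 1.469]
table top h 0.0238 centre [ 0.4414 -0.3056  0.7755] ext [0.154 0.175 1.527]
jar scene h 0.0773 [ 0.7439 -0.5005  0.5811]
can scene h 0.0878 [ 0.8291 -0.3467  0.5862]
0.008 0.016 2131 [0.4401 0.0497 0.008 ] [0.6278 0.3818 0.016 ]
0.02 0.03 381 [0.4776 0.0743 0.02  ] [0.5886 0.3616 0.0298]
0.05 0.07 185 [0.487  0.1156 0.0501] [0.5729 0.3033 0.0699]
0.075 0.095 146 [0.5137 0.1164 0.0754] [0.5713 0.1392 0.0937]
((0.5254882574081421, 0.0911041796207428), (0.6362915635108948, 0.20819392800331116), 85.4923324584961)
```

View pics/crops.png

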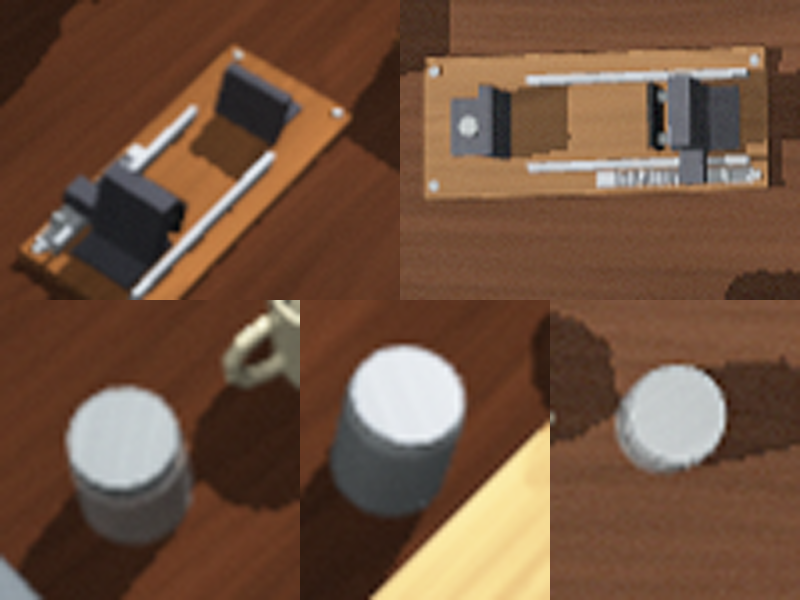

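The crops confirm it. The jar is the clear one with the cap, at scene (265,258). The can (389,226) is plain and 88 mm high. The rack's fence is at top (205,190) and its end stop at (147,195), so rack +x points along about world +y. Next I'll measure precisely.

```bash
python3 - <<'E'
from h import *
d=pickle.load(open('v0.pkl','rb'));s,t=d['scene'],d['top']
for nm,c,js in(('top',t,dict(jar=(374,198),mug=(326,193),tall=(288,198))),('scene',s,dict(jar=(265,255),mug=(305,225),tall=(331,185)))):
    P=pts(c);ok=(c['range_z']>0)
    for n,(u,v) in js.items():
        q=P[v-28:v+28,u-22:u+22][ok[v-28:v+28,u-22:u+22]];z=np.percentile(q[:,2],95 if n!='tall' else 97);m=q[abs(q[:,2]-z)<.008]
        (x,y),r=cv2.minEnclosingCircle(m[:,:2].astype(np.float32));print(nm,n,'z',z.round(4),'c',round(x,4),round(y,4),'r',round(r,4))
    # rack
    x0,x1,y0,y1=(122,234,160,226) if nm=='top' else (360,452,100,182)
    hsv=cv2.cvtColor(c['img'],cv2.COLOR_BGR2HSV)
    Q=P[y0:y1,x0:x1];o=ok[y0:y1,x0:x1]
    m=(o&(Q[...,2]>.007)&(Q[...,2]<.1)&(Q[...,0]>.4)&(Q[...,0]<.65)).astype(np.uint8)
    n,l,st,_=cv2.connectedComponentsWithStats(m);k=1+st[1:,4].argmax();b=Q[l==k]
    fl=b[(b[:,2]<.018)]
    print(nm,'rack base',cv2.minAreaRect(fl[:,:2].astype(np.float32)),'floor z',np.median(fl[:,2]))
    for lo,hi in((.02,.032),(.045,.1),(.078,.1)):
        w=b[(b[:,2]>lo)&(b[:,2]<hi)]
        for a,e in((0,.19),(.2,.4)):
            g=w[(w[:,1]>a)&(w[:,1]<e)]
            if len(g)>4: print(' ',lo,hi,a,len(g),cv2.minAreaRect(g[:,:2].astype(np.float32)),'zmax',g[:,2].max().round(4))
E
```

```text
top jar z 0.0751 c 0.5381 -0.3925 r 0.0291
top mug z 0.0692 c 0.5453 -0.258 r 0.0523
top tall z 0.136 c 0.5282 -0.1323 r 0.024
top rack base ((0.5371842980384827, 0.21982663869857788), (0.12689942121505737, 0.30384984612464905), 3.177248001098633) floor z 0.012327976645963641
  0.02 0.032 0 212 ((0.5355139970779419, 0.1318853795528412), (0.11507094651460648, 0.10363519191741943), 89.70669555664062) zmax 0.0319
  0.02 0.032 0.2 185 ((0.5304818153381348, 0.2794173061847687), (0.161143958568573, 0.10822264850139618), 86.47496032714844) zmax 0.0318
  0.045 0.1 0 277 ((0.5287786722183228, 0.14048254489898682), (0.0860842615365982, 0.04723728448152542), 2.9746031761169434) zmax 0.095
  0.045 0.1 0.2 121 ((0.5328466296195984, 0.2958424687385559), (0.06039056181907654, 0.013527501374483109), 2.0884764194488525) zmax 0.074
  0.078 0.1 0 140 ((0.542547345161438, 0.12812811136245728), (0.05741226673126221, 0.021016035228967667), 3.2208166122436523) zmax 0.095
scene jar z 0.0751 c 0.544 -0.4265 r 0.0617
scene mug z 0.0772 c 0.5338 -0.2357 r 0.0784
scene tall z 0.1356 c 0.5257 -0.1359 r 0.0245
scene rack base ((0.5348311066627502, 0.21656866371631622), (0.125859797000885, 0.30420538783073425), 3.7399775981903076) floor z 0.01239157715567106
  0.02 0.032 0 203 ((0.5335829854011536, 0.1337151974439621), (0.09813568741083145, 0.11625538766384125), 2.467942476272583) zmax 0.0318
  0.02 0.032 0.2 129 ((0.5318818092346191, 0.2651471793651581), (0.0834110826253891, 0.1340365707874298), 3.1969501972198486) zmax 0.0318
  0.045 0.1 0 289 ((0.5276273488998413, 0.13709837198257446), (0.085645392537117, 0.04910261183977127), 4.336447715759277) zmax 0.0916
  0.045 0.1 0.2 121 ((0.5300960540771484, 0.29244062304496765), (0.06100098788738251, 0.016503626480698586), 1.7208595275878906) zmax 0.0703
  0.078 0.1 0 130 ((0.5410098433494568, 0.1256970316171646), (0.060781970620155334, 0.023448346182703972), 3.404297351837158) zmax 0.0916
```

>>> arm_command(
  steps=[
    [[0, 0, -9.3], [1.8, -5.8, 0], 1],
    [[0, 0, -9.3], [1.8, -5.8, 0], 1],
    [[0, 0, -9.3], [1.8, -5.8, 0], 1],
    [[0, 0, -9.3], [1.8, -5.8, 0], 1],
    [[0, 0, -9.3], [1.8, -5.8, 0], 1],
  ],
  newtons=20,
)

```text
t: 0.72
ee_pos: [0.3312, 0.3117, 0.3039]
eef_rot: [1.769, 2.596, 0.0]
ft_force: [1.0, 0.4, 0.3]
gripper_width: 0.998
grip_force: 0.0
```

>>> arm_command(
  steps=[
    [[0, 0, -9.3], [1.8, -5.8, 0], 1],
    [[0, 0, -9.1], [1.8, -5.8, 0], 1],
    [[0, 0, 0], [1.8, -5.8, 0], 1],
    [[0, 0, 0], [1.8, -5.8, 0], 1],
    [[0, 0, 0], [1.8, -5.8, 0], 1],
  ],
)

```text
t: 1.35
ee_pos: [0.4212, 0.022, 0.3039]
eef_rot: [2.155, 2.286, 0.001]
ft_force: [1.9, 0.4, -0.7]
gripper_width: 1.0
grip_force: 0.0
```

>>> arm_command(
  steps=[
    [[0, 0, 0], [1.8, -5.8, 0], 1],
    [[0, 0, 0], [1.8, -5.8, 0], 1],
    [[0, 0, 0], [1.8, -5.8, 0], 1],
    [[0, 0, 0], [1.8, -5.8, 0], 1],
    [[0, 0, 0], [1.8, -5.8, 0], 1],
  ],
)

```text
t: 1.98
ee_pos: [0.5113, -0.268, 0.3036]
eef_rot: [-2.155, -2.285, -0.001]
ft_force: [0.5, 0.6, -0.1]
gripper_width: 1.0
grip_force: 0.0
```

>>> arm_command(
  steps=[
    [[0, 0, 0], [0.9, -4.2, 0], 1],
    [[0, 0, 0], [0.9, -4.1, 0], 1],
    [[0, 0, 0], [0.9, -4.1, 0], 1],
    [[0, 0, 0], [0, 0, 0], 1],
  ],
)

```text
t: 2.48
ee_pos: [0.5367, -0.3941, 0.3031]
eef_rot: [2.161, 2.28, -0.004]
ft_force: [-0.1, -0.4, 0.2]
gripper_width: 1.002
grip_force: 0.0
```

```bash
cat >> h.py <<'E'
from scipy.spatial.transform import Rotation as Rot
def wrist(arm):
    s=arm.state();c=arm.camera('wrist');M=np.asarray(c['T_tool_cam'])
    T=np.eye(4);T[:3,:3]=Rot.from_rotvec(s['eef_rot']).as_matrix();T[:3,3]=s['ee_pos']
    W=T@M;c['R']=W[:3,:3].T;c['t']=-c['R']@W[:3,3];return s,c
E
python3 - <<'E'
from h import *
from station import arm
s,c=wrist(arm);cv2.imwrite('pics/w1.png',c['img']);print(s['ee_pos'],s['eef_rot'],-c['R'].T@c['t'])
P=pts(c);ok=c['range_z']>0
m=(ok&(abs(P[...,2]-.075)<.006)&(np.hypot(P[...,0]-.538,P[...,1]+.3925)<.05));q=P[m];print(len(q),np.median(q[:,2]) if len(q) else 0,cv2.minEnclosingCircle(q[:,:2].astype(np.float32)))
d=pickle.load(open('v0.pkl','rb'))['scene'];P=pts(d)
m=((d['range_z']>0)&(abs(P[...,2]-.075)<.005)&(np.hypot(P[...,0]-.538,P[...,1]+.3925)<.045));q=P[m];print('scene',len(q),np.median(q[:,2]),cv2.minEnclosingCircle(q[:,:2].astype(np.float32)))
E
```

```text
[ 0.5366904  -0.39414225  0.30309359] [ 2.1605274   2.27979548 -0.00430244] [ 0.53368381 -0.32504648  0.37263287]
2429 0.07403522643272348 ((0.5379440188407898, -0.3940381705760956), 0.029103856533765793)
scene 347 0.07424671592363975 ((0.537315845489502, -0.3947017788887024), 0.03027445264160633)
```

View pics/w1.png

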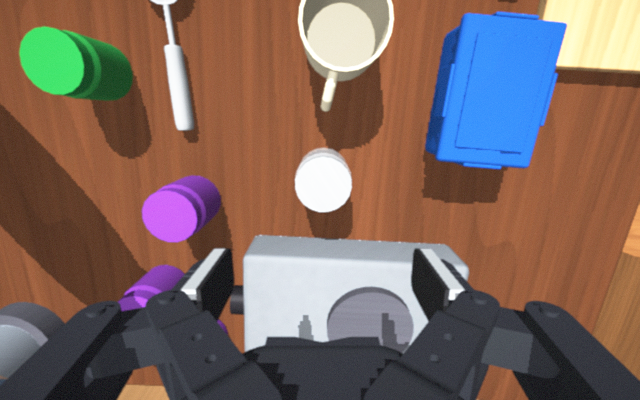

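The picture shows the jar at (323,182), with the mug handle (328,95) and the hob edge (350,238) clear of the fingers' line. Both views give jar height 74–75 mm and centre (0.538, -0.394).

>>> arm_command(
  steps=[
    [[0, 0, 0], [0.1, 0, -5], 1],
    [[0, 0, 0], [0, 0, -5], 1],
    [[0, 0, 0], [0, 0, -5], 1],
    [[0, 0, 0], [0, 0, -3.5], 1],
    [[0, 0, 0], [0, 0, -1.9], 1],
  ],
)

```text
t: 3.15
ee_pos: [0.5386, -0.3879, 0.0978]
eef_rot: [-2.151, -2.284, -0.001]
ft_force: [-0.9, 0.0, 0.6]
gripper_width: 1.002
grip_force: 0.0
```

>>> arm_command(
  steps=[
    [[0, 0, 0], [0, 0, 0], 0.75],
    [[0, 0, 0], [0, 0, 0], 0.65],
    [[0, 0, 0], [0, 0, 0], 0.6],
    [[0, 0, 0], [0, 0, 0], 0.6],
    [[0, 0, 0], [0, 0, 0], 0.6],
  ],
  newtons=20,
)

```text
t: 3.78
ee_pos: [0.5394, -0.3904, 0.1008]
eef_rot: [2.155, 2.285, 0.001]
ft_force: [-0.1, 1.0, 3.2]
gripper_width: 0.709
grip_force: 23.7
```

>>> arm_command(
  steps=[
    [[0, 0, 0], [0, 0, 0], 0.6],
    [[0, 0, 0], [0, 0, 0.5], 0.6],
    [[0, 0, 0], [0, 0, 1], 0.6],
    [[0, 0, 0], [0, 0, 1], 0.6],
  ],
  newtons=20,
)

```text
t: 4.28
ee_pos: [0.5389, -0.3903, 0.1254]
eef_rot: [-2.156, -2.285, 0.0]
ft_force: [0.2, -0.2, -2.4]
gripper_width: 0.712
grip_force: 23.1
```

>>> arm_command(
  steps=[
    [[0, 0, 0], [0, 0, 1], 0.69],
    [[0, 0, 0], [0, 0, 1], 0.69],
  ],
  newtons=20,
)

```text
t: 4.53
ee_pos: [0.539, -0.3903, 0.1458]
eef_rot: [2.156, 2.285, 0.0]
ft_force: [-0.6, -0.3, -3.1]
gripper_width: 0.712
grip_force: 23.1
```

>>> arm_command(
  steps=[
    [[0, 0, 0], [0, 0, 4.5], 0.65],
    [[0, 0, 0], [0, 1, 5], 0.65],
    [[0, 0, 0], [0, 3, 3.4], 0.65],
    [[0, 0, 0], [0, 5, 0], 0.65],
    [[0, 0, 0], [0, 5, 0], 0.65],
  ],
)

```text
t: 5.15
ee_pos: [0.5389, -0.2491, 0.2751]
eef_rot: [2.156, 2.283, 0.002]
ft_force: [1.1, 0.6, -2.6]
gripper_width: 0.711
grip_force: 23.9
```

>>> arm_command(
  steps=[
    [[0, 0, 0], [0, 5.5, 0], 0.65],
    [[0, 0, 0], [0, 5.5, 0], 0.65],
    [[0, 0, 0], [0, 5.5, 0], 0.65],
    [[0, 0, 0], [0, 5.5, 0], 0.65],
    [[0, 0, 0], [0, 5.5, 0], 0.65],
  ],
)

```text
t: 5.78
ee_pos: [0.5388, 0.0264, 0.2746]
eef_rot: [2.156, 2.285, 0.002]
ft_force: [0.4, -0.0, -1.9]
gripper_width: 0.709
grip_force: 23.9
```

>>> arm_command(
  steps=[
    [[0, 0, 0], [0, 5.5, 0], 0.65],
    [[0, 0, 0], [0, 5.5, 0], 0.65],
    [[0, 0, 0], [0, 4, 0], 0.65],
    [[0, 0, 0], [0, 2, 0], 0.65],
    [[0, 0, 0], [0, 0, 0], 0.65],
  ],
)

```text
t: 6.4
ee_pos: [0.5388, 0.1953, 0.274]
eef_rot: [2.153, 2.287, -0.0]
ft_force: [-0.4, -0.4, -2.5]
gripper_width: 0.714
grip_force: 23.9
```

```bash
python3 - <<'E'
from h import *
from station import arm
s,c=wrist(arm);cv2.imwrite('pics/w2.png',c['img']);print(s['t'],s['ee_pos'],s['eef_rot'],s['grip_force'])
P=pts(c);ok=c['range_z']>0;e=s['ee_pos']
m=ok&(P[...,2]>e[2]-.035)&(P[...,2]<e[2]-.016)&(np.hypot(P[...,0]-e[0],P[...,1]-e[1])<.04);q=P[m]
print('cap',len(q),np.median(q[:,2]),cv2.minEnclosingCircle(q[:,:2].astype(np.float32)))
m=ok&(P[...,0]>.42)&(P[...,0]<.66)&(P[...,1]>0)&(P[...,1]<.42)
for lo,hi in((.008,.016),(.02,.032),(.058,.072),(.08,.095)):
    k=m&(P[...,2]>lo)&(P[...,2]<hi);q=P[k]
    if len(q)>5:print(lo,hi,len(q),np.median(q[:,2]),cv2.minAreaRect(q[:,:2].astype(np.float32)),q.min(0),q.max(0))
E
```

```text
6.4 [0.53880087 0.1953425  0.27398653] [ 2.15345820e+00  2.28726608e+00 -4.55101076e-05] 23.876018640585244
cap 14364 0.24717684589279076 ((0.5380939841270447, 0.20671206712722778), 0.038279637694358826)
0.008 0.016 19418 0.011767089520637913 ((0.5354888439178467, 0.2501445412635803), (0.12426065653562546, 0.23620004951953888), 3.545435905456543) [0.46706977 0.12927968 0.0080037 ] [0.6043729  0.37145792 0.01599822]
0.02 0.032 1515 0.025420149848491055 ((0.5353838801383972, 0.2502818703651428), (0.08221574127674103, 0.1656140685081482), 3.5518383979797363) [0.49379774 0.16509413 0.02001938] [0.58147093 0.33289688 0.03063506]
0.058 0.072 1012 0.06352249986596645 ((0.5324969291687012, 0.2963831126689911), (0.058741454035043716, 0.0116037642583251), 3.6013824939727783) [0.50327564 0.28907348 0.06008676] [0.56199313 0.30359678 0.0659484 ]
```

View pics/w2.png

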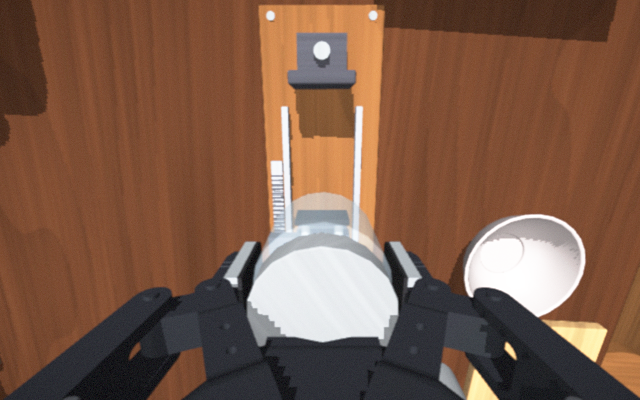

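The picture shows the jar upright in the grip (cap centre about (323,310)) and the lane's rails at columns 287 and 359. The end stop's edge is at about row 80. Next I'll compare the cap with the lane's middle line in this same view.

```bash
python3 - <<'E'
from h import *
from station import arm
s,c=wrist(arm)
P=pts(c);ok=c['range_z']>0;e=s['ee_pos']
m=ok&(abs(P[...,2]-.2472)<.003);m[:,:246]=0;m[:,400:]=0
q=P[m][:,:2];a=np.radians(3.5);ex=np.array([-np.sin(a),np.cos(a)]);ey=np.array([-np.cos(a),-np.sin(a)])
L=(q-e[:2])@ey;X=(q-e[:2])@ex
H=cv2.convexHull(np.c_[X,L].astype(np.float32))[:,0]
H=H[H[:,0]>.0]
A=np.c_[2*H,np.ones(len(H))];p=np.linalg.lstsq(A,(H**2).sum(1),rcond=None)[0]
print('cap in rack axes rel TCP',p[:2],'r',np.sqrt(p[2]+p[0]**2+p[1]**2),'ext L',L.min(),L.max(),'Xmax',X.max())
k=ok&(P[...,2]>.02)&(P[...,2]<.03)&(P[...,0]>.48)&(P[...,0]<.6)&(P[...,1]>.25)&(P[...,1]<.33)
q=P[k][:,:2];Lr=(q-e[:2])@ey;print('rails inner',Lr[Lr>0.].min(),Lr[Lr<0].max(),np.histogram(Lr,12))
E
```

```text
cap in rack axes rel TCP [-0.00326841 -0.00060241] r 0.028448065694372953 ext L -0.029097158558736028 0.027696788770206173 Xmax 0.025238909307350465
rails inner 0.00028394085518398016 -0.0006349605000330184 (array([164,   2,   6,   7,  13,  91, 101,  18,   5,   4,   1, 142]), array([-0.04086334, -0.03402988, -0.02719643, -0.02036297, -0.01352952,
       -0.00669606,  0.00013739,  0.00697085,  0.0138043 ,  0.02063776,
        0.02747121,  0.03430467,  0.04113812]))
```

>>> arm_command(
  steps=[
    [[0, 0, 0], [-0.2, 1.6, 0], 0.65],
    [[0, 0, 0], [-0.1, 1.6, -2], 0.65],
    [[0, 0, 0], [0, 0, -4], 0.65],
    [[0, 0, 0], [0, 0, -4], 0.65],
    [[0, 0, 0], [0, 0, -3], 0.65],
  ],
)

```text
t: 7.12
ee_pos: [0.5345, 0.2275, 0.1407]
eef_rot: [-2.154, -2.285, 0.004]
ft_force: [0.2, 1.0, -2.5]
gripper_width: 0.717
grip_force: 23.8
```

>>> arm_command(
  steps=[
    [[0, 0, 0], [0, 0, -1.5], 0.65],
    [[0, 0, 0], [0, 0, -0.5], 0.65],
    [[0, 0, 0], [0, 0, -0.3], 0.65],
    [[0, 0, 0], [0, 0, 0], 0.65],
  ],
)

```text
t: 7.62
ee_pos: [0.5365, 0.2269, 0.1217]
eef_rot: [2.155, 2.285, 0.002]
ft_force: [0.3, -0.4, -2.4]
gripper_width: 0.714
grip_force: 23.8
```

>>> arm_command(
  steps=[
    [[0, 0, 0], [0, 0, -0.4], 0.65],
    [[0, 0, 0], [0, 0, -0.2], 0.65],
    [[0, 0, 0], [0, 0, 0], 0.65],
  ],
)

```text
t: 8.0
ee_pos: [0.5359, 0.2267, 0.1149]
eef_rot: [-2.156, -2.285, 0.0]
ft_force: [0.4, 0.0, -2.0]
gripper_width: 0.714
grip_force: 23.9
```

>>> arm_command(
  steps=[
    [[0, 0, 0], [0, 0, -0.1], 0.65],
    [[0, 0, 0], [0, 0, 0], 0.65],
  ],
)

```text
t: 8.25
ee_pos: [0.5359, 0.2267, 0.1139]
eef_rot: [-2.156, -2.285, 0.0]
ft_force: [-0.1, -0.7, -2.1]
gripper_width: 0.713
grip_force: 23.9
```

>>> arm_command(
  steps=[
    [[0, 0, 0], [0, 0, -0.1], 0.65],
    [[0, 0, 0], [0, 0, 0], 0.65],
  ],
)

```text
t: 8.5
ee_pos: [0.5359, 0.2267, 0.1129]
eef_rot: [-2.156, -2.285, 0.0]
ft_force: [-0.4, 0.3, -3.0]
gripper_width: 0.711
grip_force: 23.9
```

>>> arm_command(
  steps=[
    [[0, 0, 0], [0, 0, -0.1], 0.65],
    [[0, 0, 0], [0, 0, 0], 0.65],
  ],
)

```text
t: 8.75
ee_pos: [0.536, 0.2267, 0.1128]
eef_rot: [-2.156, -2.285, -0.001]
ft_force: [-2.8, -0.6, 4.5]
gripper_width: 0.712
grip_force: 24.7
```

The jar is on the floor: the force went from -3 to +4.5 N. I'll release it and lift off.

>>> arm_command(
  steps=[
    [[0, 0, 0], [0, 0, 0], 0.78],
    [[0, 0, 0], [0, 0, 0], 0.9],
    [[0, 0, 0], [0, 0, 0], 1],
    [[0, 0, 0], [0, 0, 0], 1],
    [[0, 0, 0], [0, 0, 1], 1],
  ],
)

```text
t: 9.38
ee_pos: [0.5355, 0.2265, 0.1216]
eef_rot: [-2.155, -2.285, 0.002]
ft_force: [0.8, 0.2, -1.4]
gripper_width: 1.0
grip_force: 0.0
```

>>> arm_command(
  steps=[
    [[0, 0, 0], [0, 0, 2], 1],
    [[0, 0, 0], [0, 0, 4], 1],
    [[0, 0, 0], [0, 0, 5], 1],
    [[0, 0, 0], [0, -4, 4], 1],
    [[0, 0, 0], [0, -4, 0], 1],
  ],
)

```text
t: 10.0
ee_pos: [0.5378, 0.1462, 0.276]
eef_rot: [2.152, 2.284, 0.011]
ft_force: [-0.0, -0.6, -0.8]
gripper_width: 1.0
grip_force: 0.0
```

>>> arm_command(
  steps=[
    [[0, 0, 0], [0.5, -6, 0], 0.5],
    [[0, 0, 0], [0.3, -5, 0], 0],
    [[0, 0, 0], [0.3, -1.3, 0], 0],
    [[0, 0, 0], [0, 0, 0], 0],
  ],
)

```text
t: 10.5
ee_pos: [0.5472, 0.0232, 0.2724]
eef_rot: [2.158, 2.283, 0.001]
ft_force: [-0.7, 0.1, 0.3]
gripper_width: 0.148
grip_force: 0.0
```

```bash
python3 - <<'E'
from h import *
from station import arm
s,c=wrist(arm);cv2.imwrite('pics/w3.png',c['img']);print(s['t'],s['ee_pos'],s['eef_rot'],s['ft_force'],s['joint_positions'])
P=pts(c);ok=c['range_z']>0
m=ok&(P[...,0]>.44)&(P[...,0]<.64)&(P[...,1]>.02)&(P[...,1]<.42)
for lo,hi in((.008,.016),(.022,.03),(.06,.068),(.083,.09)):
    k=m&(P[...,2]>lo)&(P[...,2]<hi);n,l,st,_=cv2.connectedComponentsWithStats(k.astype(np.uint8))
    for i in range(1,n):
        if st[i,4]>60:q=P[l==i];print(lo,hi,len(q),np.median(q[:,2]).round(4),np.round(q.min(0),4),np.round(q.max(0),4),[np.round(v,4) for v in cv2.minAreaRect(q[:,:2].astype(np.float32))])
E
```

```text
10.5 [0.54717873 0.02315864 0.27241246] [2.15777284e+00 2.28300821e+00 1.28423548e-03] [-0.74513672  0.10262387  0.32476593] [-0.38060072  0.55598207  0.43650948  1.84943693 -0.31567885  0.80388778
  0.27576094]
0.008 0.016 723 0.0127 [0.4776 0.1396 0.0088] [0.4992 0.1967 0.016 ] [array([0.4881, 0.168 ]), array([0.0192, 0.0566]), np.float64(3.484)]
0.008 0.016 2353 0.0117 [0.5039 0.1489 0.0092] [0.5764 0.2012 0.016 ] [array([0.5401, 0.1753]), array([0.0703, 0.0486]), np.float64(3.6021)]
0.008 0.016 5189 0.0117 [0.4818 0.0653 0.0083] [0.6079 0.2033 0.016 ] [array([0.5428, 0.1341]), array([0.1239, 0.1313]), np.float64(3.426)]
0.008 0.016 161 0.0117 [0.528  0.1503 0.01  ] [0.5552 0.1589 0.0159] [array([0.5416, 0.1545]), array([0.0272, 0.0073]), np.float64(3.396)]
0.022 0.03 414 0.0257 [0.4983 0.1389 0.0222] [0.5069 0.1927 0.0279] [array([0.5027, 0.1658]), array([0.0062, 0.0538]), np.float64(3.3757)]
0.022 0.03 92 0.0258 [0.5249 0.1915 0.022 ] [0.5518 0.1959 0.0299] [array([0.5385, 0.1932]), array([0.0269, 0.0036]), np.float64(3.5396)]
0.022 0.03 752 0.0257 [0.5737 0.0858 0.0222] [0.5861 0.197  0.0276] [array([0.5803, 0.1414]), array([0.0063, 0.1112]), np.float64(3.5945)]
0.022 0.03 161 0.0277 [0.489  0.0998 0.0225] [0.4998 0.1155 0.0296] [array([0.4943, 0.1075]), array([0.0104, 0.0157]), np.float64(2.4058)]
0.022 0.03 230 0.0256 [0.5031 0.0815 0.0227] [0.5104 0.1161 0.0297] [array([0.5069, 0.0989]), array([0.0061, 0.0344]), np.float64(3.3479)]
0.022 0.03 62 0.0272 [0.511  0.1162 0.0239] [0.571 0.12  0.03 ] [array([0.541 , 0.1181]), array([0.0601, 0.0003]), np.float64(3.6243)]
0.083 0.09 2023 0.0856 [0.5129 0.1166 0.083 ] [0.5733 0.1393 0.0881] [array([0.543 , 0.1281]), array([0.0599, 0.0199]), np.float64(3.4256)]
```

View pics/w3.png

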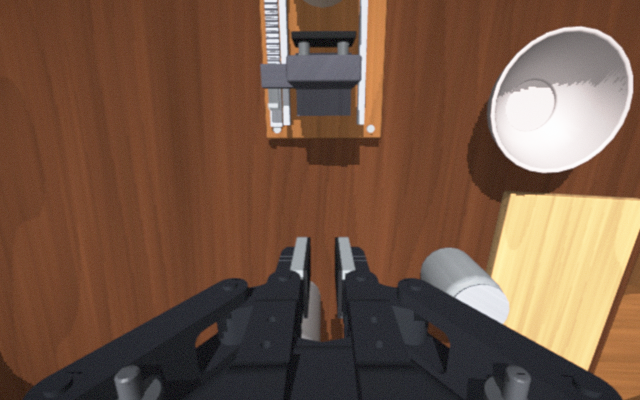

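The picture shows the jar's edge standing in the lane at (323,0) and the fence upright at (323,70). The rear side is free and the gripper is shutting. The fence's rear face centre is at about (0.544, 0.118), the push direction is (-0.060, 0.998), and fence travel is now about 3.5 mm. By camera the end stop face is at about 87 mm, so I expect roughly 79 mm of push.

>>> arm_command(
  steps=[
    [[0, 0, 0], [0, 3, 0], 0],
    [[0, 0, 0], [-0.2, 2.8, -3], 0],
    [[0, 0, 0], [0, 0, -4.5], 0],
    [[0, 0, 0], [0, 0, -4.5], 0],
    [[0, 0, 0], [0, 0, -3.2], 0],
  ],
)

```text
t: 11.18
ee_pos: [0.5439, 0.0848, 0.1179]
eef_rot: [-2.149, -2.288, 0.001]
ft_force: [0.4, -0.5, 0.6]
gripper_width: -0.001
grip_force: 0.0
```

>>> arm_command(
  steps=[
    [[0, 0, 0], [0, 0, 0], 0],
    [[0, 0, 0], [0, 0, 0], 0],
  ],
)

```text
t: 11.42
ee_pos: [0.5455, 0.0829, 0.1208]
eef_rot: [2.154, 2.287, 0.002]
ft_force: [-0.1, -0.0, 1.0]
gripper_width: 0.001
grip_force: 0.0
```

>>> arm_command(
  steps=[
    [[0, 0, 0], [-0.1, 1.5, 0], 0],
    [[0, 0, 0], [0, 0.5, 0], 0],
    [[0, 0, 0], [0, 0.5, 0], 0],
    [[0, 0, 0], [-0.1, 0.5, 0], 0],
    [[0, 0, 0], [0, 0.5, 0], 0],
  ],
)

```text
t: 12.05
ee_pos: [0.5431, 0.1164, 0.1201]
eef_rot: [2.156, 2.284, -0.0]
ft_force: [1.3, -0.9, 0.8]
gripper_width: 0.0
grip_force: 0.8
```

>>> arm_command(
  steps=[
    [[0, 0, 0], [0, 0.5, 0], 0],
    [[0, 0, 0], [0, 0.5, 0], 0],
    [[0, 0, 0], [-0.1, 0.5, 0], 0],
    [[0, 0, 0], [0, 0.5, 0], 0],
    [[0, 0, 0], [0, 0.5, 0], 0],
  ],
)

```text
t: 12.68
ee_pos: [0.5417, 0.1407, 0.1199]
eef_rot: [2.156, 2.284, -0.002]
ft_force: [-1.2, -4.9, 1.4]
gripper_width: 0.001
grip_force: 1.8
```

>>> arm_command(
  steps=[
    [[0, 0, 0], [0, 0.5, 0], 0],
    [[0, 0, 0], [-0.1, 0.5, 0], 0],
    [[0, 0, 0], [0, 0.5, 0], 0],
    [[0, 0, 0], [0, 0.5, 0], 0],
    [[0, 0, 0], [0, 0, 0], 0],
  ],
)

```text
t: 13.3
ee_pos: [0.5404, 0.1623, 0.1199]
eef_rot: [-2.154, -2.285, 0.001]
ft_force: [-1.2, -2.6, 2.4]
gripper_width: 0.001
grip_force: 1.4
```

>>> arm_command(
  steps=[
    [[0, 0, 0], [0, 0.3, 0], 0],
    [[0, 0, 0], [0, 0.3, 0], 0],
    [[0, 0, 0], [-0.1, 0.3, 0], 0],
  ],
)

```text
t: 13.68
ee_pos: [0.54, 0.1698, 0.1199]
eef_rot: [2.156, 2.284, -0.001]
ft_force: [0.2, -3.2, 1.2]
gripper_width: -0.001
grip_force: 1.2
```

```bash
python3 - <<'E'
from h import *
from station import arm
c=arm.camera('scene');s=arm.state();print(s['t'],s['ee_pos'],s['ft_force'])
a=cv2.resize(c['img'][85:190,355:460],(600,600),interpolation=cv2.INTER_CUBIC);cv2.imwrite('pics/s2.png',a)
E
```

```text
13.725 [0.53995558 0.17074444 0.11983967] [-0.4435287  -1.50717568  1.84662221]
```

View pics/s2.png

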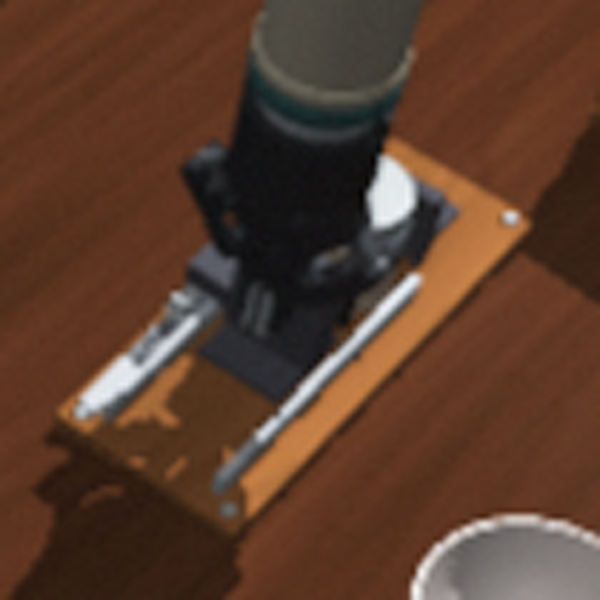

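The picture shows the jar upright (cap at (390,195)) and almost at the end stop (435,200), with the fingers behind the fence at (260,310). I'll go on in small steps.

>>> arm_command(
  steps=[
    [[0, 0, 0], [0, 0.2, 0], 0],
    [[0, 0, 0], [0, 0.2, 0], 0],
    [[0, 0, 0], [0, 0, 0], 0],
  ],
)

```text
t: 14.1
ee_pos: [0.5398, 0.1741, 0.1199]
eef_rot: [2.156, 2.285, -0.001]
ft_force: [-1.1, -5.8, 3.0]
gripper_width: 0.006
grip_force: 2.3
```

>>> arm_command(
  steps=[
    [[0, 0, 0], [0, 0.2, 0], 0],
    [[0, 0, 0], [0, 0, 0], 0],
  ],
)

```text
t: 14.35
ee_pos: [0.5396, 0.1768, 0.1198]
eef_rot: [-2.155, -2.285, 0.001]
ft_force: [-1.7, -5.3, 3.0]
gripper_width: -0.0
grip_force: 1.8
```

>>> arm_command(
  steps=[
    [[0, 0, 0], [0, 0.2, 0], 0],
    [[0, 0, 0], [0, 0, 0], 0],
  ],
)

```text
t: 14.6
ee_pos: [0.5396, 0.1775, 0.1199]
eef_rot: [2.156, 2.284, -0.003]
ft_force: [-1.8, -6.6, 3.5]
gripper_width: -0.002
grip_force: 3.0
```

>>> arm_command(
  steps=[
    [[0, 0, 0], [0, 0.2, 0], 0],
    [[0, 0, 0], [0, 0, 0], 0],
  ],
)

```text
t: 14.85
ee_pos: [0.5395, 0.1787, 0.1199]
eef_rot: [2.157, 2.283, -0.004]
ft_force: [-1.0, -8.4, 4.2]
gripper_width: -0.002
grip_force: 3.9
```

>>> arm_command(
  steps=[
    [[0, 0, 0], [0, 0.2, 0], 0],
    [[0, 0, 0], [0, 0, 0], 0],
  ],
)

```text
t: 15.1
ee_pos: [0.5395, 0.1803, 0.1199]
eef_rot: [2.157, 2.283, -0.005]
ft_force: [-2.1, -8.9, 4.0]
gripper_width: -0.001
grip_force: 4.3
```

>>> arm_command(
  steps=[
    [[0, 0, 0], [0, 0.2, 0], 0],
    [[0, 0, 0], [0, 0, 0], 0],
  ],
)

```text
t: 15.35
ee_pos: [0.5394, 0.182, 0.1199]
eef_rot: [2.157, 2.283, -0.005]
ft_force: [-2.9, -9.3, 4.8]
gripper_width: -0.004
grip_force: 4.5
```

>>> arm_command(
  steps=[
    [[0, 0, 0], [0, 0.1, 0], 0],
    [[0, 0, 0], [0, 0, 0], 0],
  ],
)

```text
t: 15.6
ee_pos: [0.5394, 0.1821, 0.1199]
eef_rot: [2.157, 2.282, -0.007]
ft_force: [-3.2, -11.5, 5.1]
gripper_width: -0.0
grip_force: 5.4
```

>>> arm_command(
  steps=[
    [[0, 0, 0], [0, 0.1, 0], 0],
    [[0, 0, 0], [0, 0, 0], 0],
  ],
)

```text
t: 15.85
ee_pos: [0.5393, 0.1824, 0.1199]
eef_rot: [2.158, 2.281, -0.008]
ft_force: [-2.9, -13.4, 6.1]
gripper_width: 0.002
grip_force: 6.1
```

>>> arm_command(
  steps=[
    [[0, 0, 0], [0, 0.1, 0], 0],
    [[0, 0, 0], [0, 0, 0], 0],
  ],
)

```text
t: 16.1
ee_pos: [0.5393, 0.1828, 0.1199]
eef_rot: [2.158, 2.28, -0.009]
ft_force: [-2.3, -14.3, 6.3]
gripper_width: -0.002
grip_force: 6.6
```

>>> arm_command(
  steps=[
    [[0, 0, 0], [0, 0.1, 0], 0],
    [[0, 0, 0], [0, 0, 0], 0],
  ],
)

```text
t: 16.35
ee_pos: [0.5393, 0.1833, 0.1199]
eef_rot: [2.158, 2.279, -0.01]
ft_force: [-3.7, -14.5, 6.4]
gripper_width: -0.002
grip_force: 7.0
```

>>> arm_command(
  steps=[
    [[0, 0, 0], [0, 0.1, 0], 0],
    [[0, 0, 0], [0, 0, 0], 0],
  ],
)

```text
t: 16.6
ee_pos: [0.5393, 0.1839, 0.1199]
eef_rot: [2.158, 2.279, -0.01]
ft_force: [-3.7, -15.5, 7.1]
gripper_width: -0.003
grip_force: 7.3
```

>>> arm_command(
  steps=[
    [[0, 0, 0], [0, 0.1, 0], 0],
    [[0, 0, 0], [0, 0, 0], 0],
  ],
)

```text
t: 16.85
ee_pos: [0.5392, 0.1846, 0.1199]
eef_rot: [2.158, 2.278, -0.011]
ft_force: [-3.4, -17.1, 7.8]
gripper_width: -0.005
grip_force: 7.7
```

>>> arm_command(
  steps=[
    [[0, 0, 0], [0, 0.1, 0], 0],
    [[0, 0, 0], [0, 0, 0], 0],
  ],
)

```text
t: 17.1
ee_pos: [0.5392, 0.1859, 0.1199]
eef_rot: [2.158, 2.279, -0.01]
ft_force: [-3.1, -16.1, 6.7]
gripper_width: 0.003
grip_force: 7.4
```

>>> arm_command(
  steps=[
    [[0, 0, 0], [0, 0, 0], 0],
    [[0, 0, 0], [0, 0, 0], 0],
    [[0, 0, 0], [0, 0, 0], 0],
  ],
)

```text
t: 17.48
ee_pos: [0.5392, 0.1859, 0.1199]
eef_rot: [2.158, 2.279, -0.01]
ft_force: [-4.6, -15.9, 7.1]
gripper_width: -0.002
grip_force: 7.4
```

>>> arm_command(
  steps=[
    [[0, 0, 0], [0, 0.1, 0], 0],
    [[0, 0, 0], [0, 0, 0], 0],
    [[0, 0, 0], [0, 0, 0], 0],
  ],
)

```text
t: 17.85
ee_pos: [0.5391, 0.1868, 0.1199]
eef_rot: [2.158, 2.279, -0.011]
ft_force: [-3.6, -16.3, 7.1]
gripper_width: 0.0
grip_force: 7.5
```

The force is steady at 16 N, just past a click. I'll let go and back off.

>>> arm_command(
  steps=[
    [[0, 0, 0], [0, -0.4, 0], 0],
    [[0, 0, 0], [0, -0.4, 0], 0],
    [[0, 0, 0], [0.1, -1, 0], 0],
    [[0, 0, 0], [0.1, -2, 0], 0],
    [[0, 0, 0], [0, 0, 0], 0],
  ],
)

```text
t: 18.48
ee_pos: [0.5426, 0.1536, 0.12]
eef_rot: [2.158, 2.282, 0.001]
ft_force: [0.2, 0.1, -0.3]
gripper_width: 0.001
grip_force: 0.0
```

>>> arm_command(
  steps=[
    [[0, 0, 0], [0.1, -2, 2], 0],
    [[0, 0, 0], [0, -2, 5], 0],
    [[0, 0, 0], [0, -4, 5], 0],
    [[0, 0, 0], [0, -3, 4], 0],
    [[0, 0, 0], [0, 0, 0], 0],
  ],
)

```text
t: 19.1
ee_pos: [0.5448, 0.0418, 0.2834]
eef_rot: [2.157, 2.275, 0.009]
ft_force: [-0.6, 0.2, -0.6]
gripper_width: 0.002
grip_force: 0.0
```

```bash
python3 - <<'E'
from h import *
from station import arm
s,c=wrist(arm);print(s['t'],s['ee_pos'],s['ft_force'])
cv2.imwrite('pics/w4.png',c['img'])
P=pts(c);ok=c['range_z']>0
m=ok&(P[...,0]>.47)&(P[...,0]<.61)&(P[...,1]>.1)&(P[...,1]<.42)
for lo,hi in((.06,.068),(.082,.092)):
    k=m&(P[...,2]>lo)&(P[...,2]<hi);n,l,st,_=cv2.connectedComponentsWithStats(k.astype(np.uint8))
    for i in range(1,n):
        if st[i,4]>60:q=P[l==i];print(lo,hi,len(q),np.median(q[:,2]).round(4),[np.round(v,4) for v in cv2.minAreaRect(q[:,:2].astype(np.float32))])
E
```

```text
19.1 [0.5448202  0.04184653 0.28341987] [-0.57398835  0.23231835 -0.63361681]
0.06 0.068 230 0.0644 [array([0.5386, 0.1958]), array([0.059 , 0.0018]), np.float64(3.1168)]
0.082 0.092 327 0.0848 [array([0.5385, 0.1964]), array([0.0595, 0.0029]), np.float64(2.9265)]
```

View pics/w4.png

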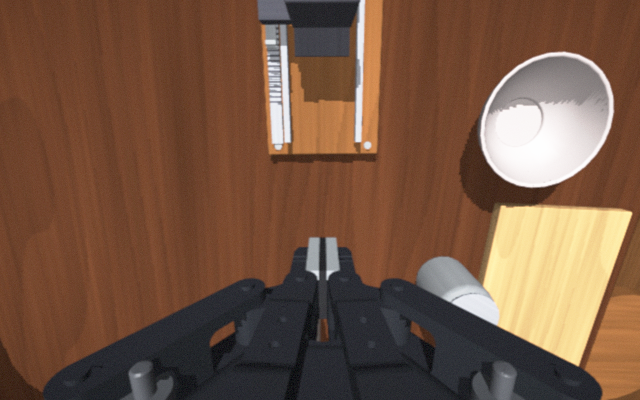

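The fence stayed at the far end (rear face about y 0.195) after I let go. I'll check pad, jar and stop from above.

```bash
python3 - <<'E'
from h import *
from station import arm
t=arm.camera('top');s=arm.camera('scene')
P=pts(t);ok=t['range_z']>0
m=ok&(P[...,2]>.079)&(P[...,2]<.095)&(P[...,0]>.48)&(P[...,0]<.6)&(P[...,1]>.17)&(P[...,1]<.32)
q=P[m];print('high pts y range',q[:,1].min(),q[:,1].max())
for n,c in(('top',t),('scene',s)):
    Q=pts(c);k=(c['range_z']>0)&(abs(Q[...,2]-.086)<.006)&(Q[...,1]>.226)&(Q[...,1]<.295)&(Q[...,0]>.49)&(Q[...,0]<.58)
    g=Q[k];print(n,'cap',len(g),cv2.minEnclosingCircle(g[:,:2].astype(np.float32)))
cv2.imwrite('pics/end.png',np.hstack([cv2.resize(t['img'][160:230,122:234],(480,300),interpolation=cv2.INTER_CUBIC),cv2.resize(s['img'][95:180,360:450],(318,300),interpolation=cv2.INTER_CUBIC)]))
E
```

```text
high pts y range 0.2827629440376078 0.28629861302382587
top cap 1 ((0.5511031150817871, 0.28276294469833374), 9.999999747378752e-05)
scene cap 212 ((0.5329325199127197, 0.25727900862693787), 0.03133443370461464)
```

View pics/end.png

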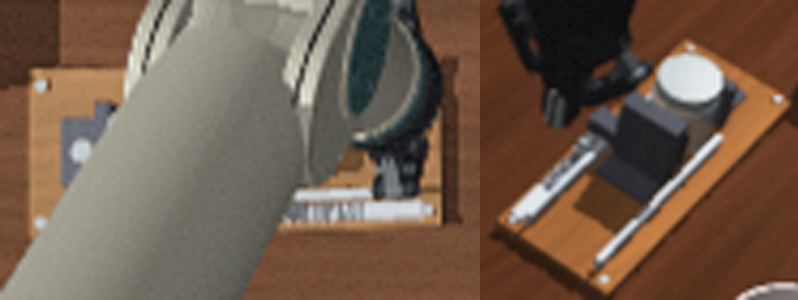

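The scene crop shows the jar upright, squeezed between fence and end stop. The jar's rear is at about y 0.227 and the pad's rest position would be about 0.239, so the pad is pressed in about 11 mm. I'll hand it in.

```bash
python3 -c "
from station import arm
print(arm.job_done())"
```

```text
the job is handed in; nothing more can be done
None
```

The jar stands in the lane, clamped against the end stop with the pad pressed in about 11 mm (roughly 14 N) and the ratchet holding; the other things were left alone and the job is handed in at about 19 s, though the finger pads read 23–25 N while carrying the jar at the gripper's lowest grip setting (20 N), slightly over the 22 N limit.

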